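Trace the seam of a bed plate on the labelling line

ROBOT

A 6-joint arm with a two-finger parallel gripper is mounted at the origin on the work surface. World frame = base frame: x ahead of the robot, y to its left, z up, the work surface at z = 0. Lengths are in mm, angles in rad, forces in N, time in s.
With the tool pointing down it reaches from about 275 to 1000 mm from the base axis. Payload 8.4 kg.
Tool frame: the origin (TCP) lies midway between the tips of the shut fingers; the grasp point (between the pads) lies 19 mm behind it; z points along the fingers, y is the line along which they close (so a half turn about z gives the same grasp; the last joint's range is limited). The gripper opens to 85 mm and grips with 20 to 120 N. Pads are 22 mm wide; open, the fingers measure 114 mm over their backs; the gripper's body (76 mm by 85 mm) begins 54 mm behind the grasp point. The pads swing forward as they close: fully open they stand 13 mm farther back than shut.
Start: joints at [1.334, 0.353, 1.633, -0, 1.155, -0.002], TCP at [145.404, 607.853, 231.281] pointing down, gripper open.
Joint ranges: [-2.63, 2.63], [-0.92, 2.1], [0.06, 2.66], [-1.3, 4.44], [0, 2.69], [-3.02, 3.02]. Speed limits (rad/s): [2.22, 2.22, 2.79, 3.14, 3.14, 3.14].

INTERFACE

Orientations are given as [roll, pitch, yaw] about the fixed x, y, z axes, in that order (R = Rz(yaw) Ry(pitch) Rx(roll)).
In Python, from rig import monitor, imaging, r gives the robot as it stands.
- The arm moves only by the tool drive_tool, never from a script. Its argument "plan" is a list of rows, each an object of numbers: "x", "y", "z": the shift along the tool's x, y, z in units of 50 mm (1.0 is 50 mm); "ax", "ay", "az": the turn, a rotation vector about the tool's x, y, z in units of 6 degrees (1.0 is 6 degrees); "hand": the finger opening in mm, from 0 to 85.4. In form: [{"x": .., "y": .., "z": .., "ax": .., "ay": .., "az": .., "hand": ..}, ...]. A call has 1 to 8 rows; each row is the pose to reach, as a shift and turn from the pose commanded when the call began, along the tool's axes at that moment; what a row does not reach only later rows make up. A row lasts 1/10 s, in which the tool goes at most 50 mm and 8.59 degrees, less where a joint would pass 70% of its speed; a pose out of reach is approached as far as the arm can. A call with a gripper value outside its range is refused whole. The fingers move at their own pace and stop on an object; "grip_force" is the grip in N (left out, the last holds). Time passes only in rows, so rows that repeat a pose let the fingers close. It gives the time, the measured TCP pose, the force, the opening and the grip force at its end, in the units of the state.
- monitor.sense(): the state, without advancing time (a new reading comes with each control period).
- imaging.grab_frame(name): name is "scene" or "side" or "wrist"; returns the picture (480x640x3 uint8, red, green, blue); there is no depth.
- imaging.camera_info(name): a dict with "mtx" (3x3 intrinsics, pixels), "R" (3x3) and "t" (3): a world point X has camera coordinates R X + t. Camera axes: x right, y down, z forward; pixel columns grow to the right and rows downward; lengths in mm; the calibration is good to about 2 mm. A picture is of the moment at which its call begins: read the wrist's pose just before it. camera_info takes no time and is no camera call; for the wrist camera it gives the pose at the moment of the call.
- r.sign_off(): hands the job in; it is judged then, once.
The state is a dict: "clock": time; "qpos": joint angles; "qvel": joint speeds; "joint_efforts": joint torques, N m; "eef_pos": TCP position; "tcp_rot": TCP orientation; "contact_force": force on the tool from outside, world axes, zero at the start; "wrist_torque": the same for the moment, N m; "opening": opening from 0.0 (shut) to 1.0 (fully open); "grasp_force": force on a finger pad.
Only numpy, scipy, OpenCV 4.12 (cv2) and the standard library are available. Lean on these libraries where they do the work, as an engineer would, in place of code of your own. Each camera call takes 0.05 s, during which the arm holds its last target. There are 200 camera calls.

TASK

Check the joint of the blue bed plate: take the orange-handled probe out of its stand, hold it upright, and run its tip slowly and steadily (about 3 cm a second) along the seam from the green dot to the red dot, touching the seam lightly or skimming less than a centimetre above it. Then hang the probe back in its own stand by its collar and let go. Leave the grey-handled probe alone.

Things in the scene. Friction and masses are not known exactly. Their poses are not given: they have to be found in the camera images.
- probe: Orange-handled probe, 160 g, round. Origin at the tip of its steel point, z from tip to handle. Shank 5 mm wide at the tip, 12 mm from 18 to 60 mm up; aluminium collar 60 mm wide from 60 to 66 mm; round orange plastic handle 26 mm wide from 66 to 128 mm (black band near the top), to be gripped from above. Starts upright, hung by its collar on its stand, tip in the hole 15 mm above the table.
- stand: The orange probe's stand: dark steel block 90 x 90 mm, 75 mm high, fixed; origin at the centre of its underside, z up. A round upright hole 33 mm wide goes through its middle; the collar of the hung probe rests on its top, the tip then 15 mm above the origin. An identical stand holds the grey probe.
- plate: Blue bed plate lying fixed on the bench: 110 (x) by 190 (y), 14 mm thick; two halves meet in a straight dark seam along y at x = 0, flush with the top, no groove. Origin at the centre of the underside, z up. On the seam: green dot (18 mm wide) at y = -75 mm, red dot at y = +75 mm. It may be turned any way round. A white plate with the same dots is not to be traced.
- probe_grey: The grey-handled probe, otherwise the same as the orange one, hanging in the other stand, at least 120 mm away. Not to be moved. Origin at its tip, z up.
Things that resemble listed ones, but are neither listed nor needed, are in the scene too. Leave any pink or purple look-alike of the probe alone. Leave any turquoise look-alike of the stand alone.

How it is judged (in metres and radians):
On the way, in this order (a step that is already met when the one before it is completed fails the run):
1. the tip of the orange probe is on the green dot of the blue plate, at most 12 mm above the surface and 12 mm from the seam line, the probe within 20 degrees of upright (x of probe in the frame of plate between -0.012 and 0.012 m and y of probe in the frame of plate between -0.0885 and -0.0615 m and z of probe in the frame of plate between 0.008 and 0.026 m and angle between probe's own z axis and vertical below 0.35 rad), for 0.1 s.
2. the tip, equally low and upright, follows the seam past the point 25 mm from the green dot, at most 12 mm to either side of the line (x of probe in the frame of plate between -0.012 and 0.012 m and y of probe in the frame of plate between -0.061 and -0.039 m and z of probe in the frame of plate between 0.008 and 0.026 m and angle between probe's own z axis and vertical below 0.35 rad), for 0.1 s.
3. the tip, equally low and upright, follows the seam past the point 50 mm from the green dot, at most 12 mm to either side of the line (x of probe in the frame of plate between -0.012 and 0.012 m and y of probe in the frame of plate between -0.036 and -0.014 m and z of probe in the frame of plate between 0.008 and 0.026 m and angle between probe's own z axis and vertical below 0.35 rad), for 0.1 s.
4. the tip, equally low and upright, follows the seam past the point 75 mm from the green dot, at most 12 mm to either side of the line (x of probe in the frame of plate between -0.012 and 0.012 m and y of probe in the frame of plate between -0.011 and 0.011 m and z of probe in the frame of plate between 0.008 and 0.026 m and angle between probe's own z axis and vertical below 0.35 rad), for 0.1 s.
5. the tip, equally low and upright, follows the seam past the point 100 mm from the green dot, at most 12 mm to either side of the line (x of probe in the frame of plate between -0.012 and 0.012 m and y of probe in the frame of plate between 0.014 and 0.036 m and z of probe in the frame of plate between 0.008 and 0.026 m and angle between probe's own z axis and vertical below 0.35 rad), for 0.1 s.
6. the tip, equally low and upright, follows the seam past the point 125 mm from the green dot, at most 12 mm to either side of the line (x of probe in the frame of plate between -0.012 and 0.012 m and y of probe in the frame of plate between 0.039 and 0.061 m and z of probe in the frame of plate between 0.008 and 0.026 m and angle between probe's own z axis and vertical below 0.35 rad), for 0.1 s.
7. the tip reaches the red dot, equally low and upright (x of probe in the frame of plate between -0.012 and 0.012 m and y of probe in the frame of plate between 0.0615 and 0.0885 m and z of probe in the frame of plate between 0.008 and 0.026 m and angle between probe's own z axis and vertical below 0.35 rad), for 0.1 s.
At the end, for the whole second after the job is handed in: The orange probe hangs at rest in its own stand: tip within 16 mm of the hole's axis, collar down on the stand's top (within 5 mm), upright within 10 degrees; the grey probe is within 15 mm of where it was (horizontal distance between probe and stand below 0.016 m and z of probe in the frame of stand between 0.01 and 0.02 m and angle between probe's own z axis and vertical below 0.17 rad and linear speed of probe below 0.02 m/s and distance of probe_grey from where it was at the start of the episode below 0.015 m); the robot touches nothing.
It fails at once if the tip is moved along the middle of the seam (between the dots, at most 12 mm above it) faster than 0.12 m/s (x of probe in the frame of plate between -0.012 and 0.012 m and y of probe in the frame of plate between -0.06 and 0.06 m and z of probe in the frame of plate below 0.026 m and linear speed of probe above 0.12 m/s).
It fails at once if the probe is pressed on the blue plate with more than 25 N (contact force between probe and plate above 25 N).
It fails at once if the grey probe is moved by more than 15 mm (distance of probe_grey from where it was at the start of the episode above 0.015 m).
It also fails if it takes over 64 s, if anything falls off the work surface, if the arm or the gripper's body presses on something with over 40 N, if the wrist force passes 120 N, or if a joint passes its speed limit or range.

## Working session

There is one attempt and no reset: what is moved stays moved. The work goes in short steps, Python scripts to look and compute and a tool call to move; the robot and the scene stay as the last step left them, time stands still between calls to the robot, and variables do not carry over. Pictures are saved under pics/ and viewed, at most 10 in all, crops included, and the job is handed in when it is done.

Besides the shell and the picture viewer there is one more tool, called by a JSON object that holds its "name" and its "arguments". drive_tool: Moves the arm, as the interface text tells. Its arguments: {"type":"object","properties":{"plan":{"type":"array","items":{"type":"object","properties":{"x":{"type":"number"},"y":{"type":"number"},"z":{"type":"number"},"ax":{"type":"number"},"ay":{"type":"number"},"az":{"type":"number"},"hand":{"type":"number"}}}},"grip_force":{"type":"number"}},"required":["plan"]}

```bash
mkdir -p pics
cat > h.py <<'E'
import numpy as np, cv2
from rig import monitor, imaging, r
def grab(n,f=None):
    im=imaging.grab_frame(n); 
    if f: cv2.imwrite('pics/'+f,im[:,:,::-1])
    return im
def ray(n,uv,z,ci=None):
    c=ci or imaging.camera_info(n); R=np.array(c['R']);t=np.array(c['t'])
    d=R.T@np.linalg.inv(np.array(c['mtx']))@np.array([uv[0],uv[1],1.]); o=-R.T@t
    return o+d*(z-o[2])/d[2]
def proj(n,X,ci=None):
    c=ci or imaging.camera_info(n); p=np.array(c['mtx'])@(np.array(c['R'])@np.array(X,float)+np.array(c['t'])); return p[:2]/p[2]
E
python3 - <<'E'
from h import *
print(monitor.sense())
a=grab('scene','scene.png');b=grab('side','side.png')
for n in('scene','side','wrist'): 
    c=imaging.camera_info(n); print(n,-np.array(c['R']).T@c['t'],np.array(c['R'])[2])
E
```

```text
{'clock': 0.0, 'qpos': array([ 1.33361727e+00,  3.53633273e-01,  1.63412897e+00,  3.77909089e-06,
        1.15522418e+00, -2.37910787e-03]), 'qvel': array([-0.00164945,  0.00033524, -0.00065763,  0.00021324, -0.00022301,
        0.0023132 ]), 'joint_efforts': array([ 9.00945452e-04, -6.05243325e+01, -3.42059970e+01,  2.08573538e-04,
        9.36608179e-03, -7.66707444e-05]), 'eef_pos': array([145.2785304 , 607.3868788 , 230.57319309]), 'tcp_rot': array([-3.14019890e+00, -6.77120907e-06,  2.90679117e+00]), 'contact_force': array([-0.76888282,  1.14502588,  0.41985436]), 'wrist_torque': array([0.04195051, 0.02511203, 0.01250509]), 'grasp_force': 0.0, 'opening': 0.9990587789501532}
scene [1306.75232423  -25.89117317  720.15780139] [-0.72597856  0.00685654 -0.68768315]
side [259.40611326 670.04285447 631.16164137] [ 0.31847545 -0.72378802 -0.61213094]
wrist [ 67.27492591 626.62900476 372.50851468] [ 0.30499586 -0.07396663 -0.94947694]
```

View pics/scene.png

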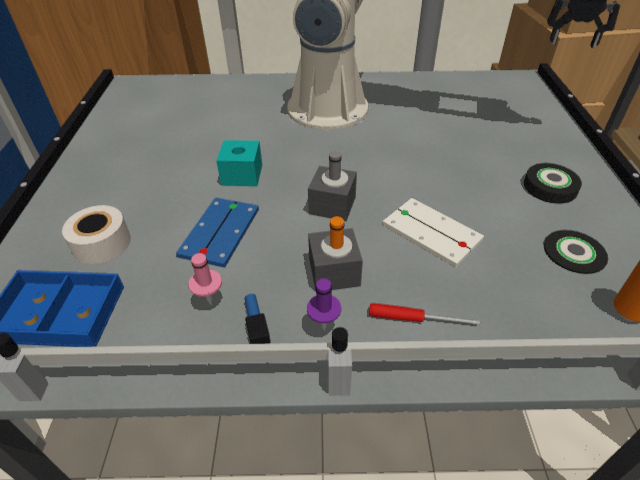

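View pics/side.png

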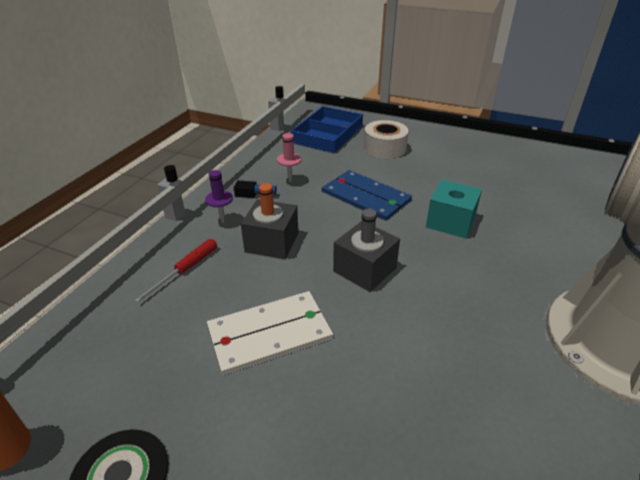

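The scene view shows the orange probe at (337,235) in its stand. The things it could be mistaken for are the grey probe (335,165), the pink one (201,275), the purple one (323,300), and the orange cone at the right edge (630,295). The blue plate at (218,230) has its green dot at (234,206) and red dot at (203,252). The look-alike plates and blocks are the white plate (433,230), the blue tray (60,305) and the turquoise block (240,163). In the side view the orange probe is at (266,200).

```bash
cat > m.py <<'E'
from h import *
def cen(n,im,lo,hi,box,mn=8):
    x0,y0,x1,y1=box; h=cv2.cvtColor(im[y0:y1,x0:x1],cv2.COLOR_RGB2HSV); m=cv2.inRange(h,np.array(lo),np.array(hi))
    k,l,s,c=cv2.connectedComponentsWithStats(m); i=1+np.argmax(s[1:,4]); return c[i]+[x0,y0], s[i]+np.array([x0,y0,0,0,0])
def tri(a,b):
    A=[];o=[]
    for n,uv in(('scene',a),('side',b)):
        p=ray(n,uv,0);q=ray(n,uv,200);d=(q-p)/np.linalg.norm(q-p);A.append(np.eye(3)-np.outer(d,d));o.append(A[-1]@p)
    return np.linalg.solve(A[0]+A[1],o[0]+o[1])
E
python3 - <<'E'
from m import *
a=cv2.imread('pics/scene.png')[:,:,::-1].copy();b=cv2.imread('pics/side.png')[:,:,::-1].copy()
G=((45,120,40),(75,255,255));Rd=((0,150,90),(6,255,255));O=((6,150,90),(16,255,255));B=((100,120,50),(118,255,255))
for nm,c,ba,bb in(('green',G,(220,195,250,215),(375,190,410,212)),('red',Rd,(190,240,215,262),(330,172,352,190)),('orange',O,(322,215,352,252),(250,180,282,220))):
    p,s=cen('scene',a,*c,ba);q,t=cen('side',b,*c,bb); print(nm,p,s,q,t,'tri',tri(p,q))
    if nm!='orange': print('  plane14',ray('scene',p,14),ray('side',q,14))
    else: print('  top of handle tri..', tri((s[0]+s[2]/2,p[1]),(t[0]+t[2]/2,q[1])))
# collars (white discs) at z=81 top
W=((0,0,110),(180,60,255))
for nm,ba,bb in(('collarO',(315,225,358,262),(248,200,288,226)),('collarG',(315,165,356,192),(345,228,388,252))):
    p,s=cen('scene',a,*W,ba);q,t=cen('side',b,*W,bb)
    print(nm,s,t,ray('scene',(s[0]+s[2]/2-.5,s[1]+s[3]/2-.5),81),ray('side',(t[0]+t[2]/2-.5,t[1]+t[3]/2-.5),81))
# plate blue mask
p,s=cen('scene',a,*B,(170,190,265,270));q,t=cen('side',b,*B,(315,165,415,220));print('plate',p,s,ray('scene',p,14),ray('side',q,14))
for nm,uv,uw in(('pinktop',(200,258),(288,137)),('purpletop',(323,284),(216,174)),('greytop',(335,155),(369,213))): print(nm,tri(uv,uw))
v=np.hstack([cv2.resize(a[200:300,160:370],None,fx=3,fy=3,interpolation=2)])
w=cv2.resize(b[120:270,200:420],None,fx=2.864,fy=2.864,interpolation=2)
cv2.imwrite('pics/crop.png',cv2.resize(np.vstack([v,w[:,:630]]),(500,580))[:,:,::-1])
E
```

```text
green [232.84615385 205.80769231] [230 204   7   5  26] [392. 202.] [389 201   7   3  19] tri [ 472.91018281 -228.88694482   14.78873248]
  plane14 [ 472.15633386 -229.00375721   14.        ] [ 473.15442906 -230.2620908    14.        ]
red [203.27586207 250.86206897] [200 249   7   5  29] [341.5 180. ] [340 180   4   1   4] tri [ 616.66568983 -272.79346059   15.10127335]
  plane14 [ 616.12225459 -272.77481553   14.        ] [ 617.26752402 -275.26097      14.        ]
orange [336.18333333 238.19166667] [330 228  14  21 240] [265.60227273 204.38636364] [260 195  11  20 176] tri [672.75934701   2.16102112 100.07604734]
  top of handle tri.. [672.70912521   3.35349225 100.46175825]
collarO [321 235  32  23 371] [253 206  29  16 214] [674.56339037   2.90959075  81.        ] [669.30966938   5.62242583  81.        ]
collarG [322 170  27  17 244] [352 231  31  19 277] [460.90723413   7.00072991  81.        ] [456.36266445   7.47867679  81.        ]
plate [218.53531469 231.29440559] [ 176  198   82   69 2860] [ 557.2700088  -249.56340567   14.        ] [ 540.23702768 -240.24620072   14.        ]
pinktop [ 741.52034968 -236.92186173  124.85108639]
purpletop [804.10348118 -24.74512742 124.45495267]
greytop [457.19241836   6.04943097 140.78730709]
```

View pics/crop.png

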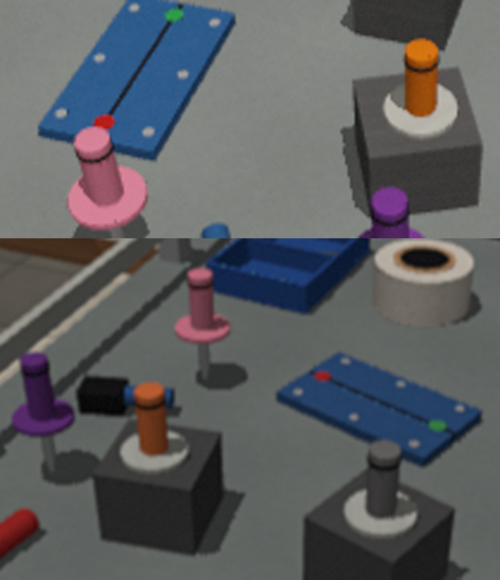

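The crop confirms the choice: the orange handle and black band with its white collar in the dark stand, at world (672.5, 3). The dots measure 150 mm apart, as they should. I'm moving above the probe.

{"name": "drive_tool", "arguments": {"plan": [{"x": -13.08, "y": -9.31, "hand": 85}, {"x": -13.08, "y": -9.31, "hand": 85}, {"x": -13.08, "y": -9.31, "hand": 85}, {"x": -13.08, "y": -9.31, "hand": 85}, {"x": -13.08, "y": -9.31, "hand": 85}, {"x": -13.08, "y": -9.31, "hand": 85}, {"x": -13.08, "y": -9.31, "hand": 85}, {"x": -13.08, "y": -9.31, "hand": 85}], "grip_force": 50}}

```text
invalid input
```

{"name": "drive_tool", "arguments": {"plan": [{"x": -0.8, "y": -0.57, "z": 0, "ax": 0, "ay": 0, "az": 0, "hand": 85}, {"x": -1.6, "y": -1.14, "z": 0, "ax": 0, "ay": 0, "az": 0, "hand": 85}, {"x": -2.4, "y": -1.71, "z": 0, "ax": 0, "ay": 0, "az": 0, "hand": 85}, {"x": -3.2, "y": -2.28, "z": 0, "ax": 0, "ay": 0, "az": 0, "hand": 85}, {"x": -4.0, "y": -2.85, "z": 0, "ax": 0, "ay": 0, "az": 0, "hand": 85}, {"x": -4.8, "y": -3.42, "z": 0, "ax": 0, "ay": 0, "az": 0, "hand": 85}, {"x": -5.6, "y": -3.99, "z": 0, "ax": 0, "ay": 0, "az": 0, "hand": 85}, {"x": -6.4, "y": -4.56, "z": 0, "ax": 0, "ay": 0, "az": 0, "hand": 85}], "grip_force": 50}}

```text
clock: 0.9
eef_pos: [404.4, 309.9, 231.2]
tcp_rot: [-3.142, -0.0, 2.907]
contact_force: [0.0, 1.4, -0.3]
opening: 0.995
grasp_force: 0.0
```

{"name": "drive_tool", "arguments": {"plan": [{"x": -0.8, "y": -0.57, "z": 0, "ax": 0, "ay": 0, "az": 0, "hand": 85}, {"x": -1.6, "y": -1.14, "z": 0, "ax": 0, "ay": 0, "az": 0, "hand": 85}, {"x": -2.4, "y": -1.71, "z": 0, "ax": 0, "ay": 0, "az": 0, "hand": 85}, {"x": -3.2, "y": -2.28, "z": 0, "ax": 0, "ay": 0, "az": 0, "hand": 85}, {"x": -4.0, "y": -2.85, "z": 0, "ax": 0, "ay": 0, "az": 0, "hand": 85}, {"x": -4.8, "y": -3.42, "z": 0, "ax": 0, "ay": 0, "az": 0, "hand": 85}, {"x": -5.6, "y": -3.99, "z": 0, "ax": 0, "ay": 0, "az": 0, "hand": 85}, {"x": -6.3, "y": -4.5, "z": 0, "ax": 0, "ay": 0, "az": 0, "hand": 85}]}}

```text
clock: 1.7
eef_pos: [658.7, 17.4, 230.9]
tcp_rot: [-3.141, -0.0, 2.906]
contact_force: [0.4, -0.1, -0.6]
opening: 0.997
grasp_force: 0.0
```

{"name": "drive_tool", "arguments": {"plan": [{"x": -0.38, "y": -0.25, "z": 0, "ax": 0, "ay": 0, "az": 0, "hand": 85}, {"x": -0.38, "y": -0.25, "z": 0, "ax": 0, "ay": 0, "az": 0, "hand": 85}, {"x": -0.38, "y": -0.25, "z": 0, "ax": 0, "ay": 0, "az": 0, "hand": 85}]}}

```text
clock: 2.0
eef_pos: [672.6, 2.8, 230.5]
tcp_rot: [-3.142, -0.002, 2.906]
contact_force: [-0.2, -0.4, 0.7]
opening: 1.0
grasp_force: 0.0
```

Run:
```python
from m import *
s=monitor.sense();ci=imaging.camera_info('wrist');w=grab('wrist','wrist1.png');print(s['eef_pos'],s['tcp_rot'])
a=grab('scene','s2.png')
p,st=cen('wrist',w,(6,150,60),(16,255,255),(0,0,640,480));print(p,st)
print('handle mid at z~112',ray('wrist',(st[0]+st[2]/2,p[1]),112,ci))
for X in((672.5,3,143),(672.5,3,81)): print(proj('wrist',X,ci))
```

```text
[672.6355608    2.81257437 230.49360711] [-3.14150442e+00 -1.60854735e-03  2.90580302e+00]
[323.10173697 242.0248139 ] [ 304  223   39   39 1209]
handle mid at z~112 [679.2099411    2.32012522 112.        ]
[322.23141025 247.32640548]
[322.27308137 222.02593472]
```

View pics/wrist1.png

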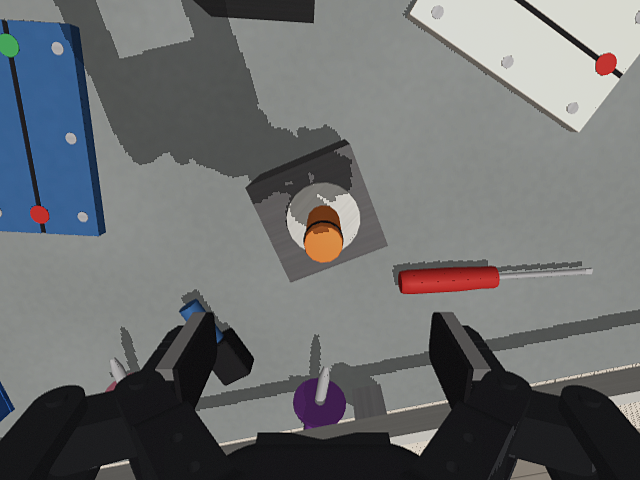

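The wrist view shows the orange handle top at (323,243), the collar centred near (323,218), and the blue plate's green dot at (8,45) and red dot at (40,214). Both agree with the earlier measurement. Refining now.

Run:
```python
from m import *
w=cv2.imread('pics/wrist1.png')[:,:,::-1].copy()
print('top',ray('wrist',(323,243),143),'collar',ray('wrist',(323,218.5),81))
g,_=cen('w',w,(45,120,40),(75,255,255),(0,20,40,70));q,_=cen('w',w,(0,150,60),(6,255,255),(20,195,60,230))
G=ray('wrist',g,14);Q=ray('wrist',q,14);print(g,q,G,Q,np.linalg.norm(G-Q))
print(imaging.camera_info('wrist')['mtx'])
```

```text
top [669.57653303   5.14518032 143.        ] collar [669.61968515   5.2304607   81.        ]
[ 8.43250689 45.05509642] [ 39.46341463 214.1097561 ] [ 473.9249655  -226.26040342   14.        ] [ 617.46710268 -269.54311988   14.        ] 149.92577727227606
[[374.48415035   0.         322.59814899]
 [  0.         374.48415035 240.77047933]
 [  0.           0.           1.        ]]
```

{"name": "drive_tool", "arguments": {"plan": [{"x": 0.05, "y": 0.02, "z": 0.4, "ax": 0, "ay": 0, "az": 0, "hand": 85}, {"x": 0.05, "y": 0.02, "z": 0.8, "ax": 0, "ay": 0, "az": 0, "hand": 85}, {"x": 0.05, "y": 0.02, "z": 1.2, "ax": 0, "ay": 0, "az": 0, "hand": 85}, {"x": 0.05, "y": 0.02, "z": 1.6, "ax": 0, "ay": 0, "az": 0, "hand": 85}, {"x": 0.05, "y": 0.02, "z": 2.0, "ax": 0, "ay": 0, "az": 0, "hand": 85}, {"x": 0.05, "y": 0.02, "z": 2.3, "ax": 0, "ay": 0, "az": 0, "hand": 85}, {"x": 0.05, "y": 0.02, "z": 2.55, "ax": 0, "ay": 0, "az": 0, "hand": 85}, {"x": 0.05, "y": 0.02, "z": 2.68, "ax": 0, "ay": 0, "az": 0, "hand": 85}]}}

```text
clock: 2.9
eef_pos: [670.4, 5.0, 96.3]
tcp_rot: [-3.141, -0.001, 2.907]
contact_force: [0.0, 0.7, -0.1]
opening: 1.001
grasp_force: 0.0
```

{"name": "drive_tool", "arguments": {"plan": [{"x": 0, "y": 0, "z": 0, "ax": 0, "ay": 0, "az": 0, "hand": 40}, {"x": 0, "y": 0, "z": 0, "ax": 0, "ay": 0, "az": 0, "hand": 30}, {"x": 0, "y": 0, "z": 0, "ax": 0, "ay": 0, "az": 0, "hand": 20}, {"x": 0, "y": 0, "z": 0, "ax": 0, "ay": 0, "az": 0, "hand": 20}, {"x": 0, "y": 0, "z": 0, "ax": 0, "ay": 0, "az": 0, "hand": 20}, {"x": 0, "y": 0, "z": 0, "ax": 0, "ay": 0, "az": 0, "hand": 20}, {"x": 0, "y": 0, "z": 0, "ax": 0, "ay": 0, "az": 0, "hand": 20}, {"x": 0, "y": 0, "z": 0, "ax": 0, "ay": 0, "az": 0, "hand": 20}], "grip_force": 50}}

```text
clock: 3.7
eef_pos: [671.5, 4.5, 98.2]
tcp_rot: [3.141, 0.001, 2.907]
contact_force: [-0.8, -0.1, 5.3]
opening: 0.294
grasp_force: 49.0
```

{"name": "drive_tool", "arguments": {"plan": [{"x": 0, "y": 0, "z": -0.15, "ax": 0, "ay": 0, "az": 0, "hand": 20}, {"x": 0, "y": 0, "z": -0.35, "ax": 0, "ay": 0, "az": 0, "hand": 20}, {"x": 0, "y": 0, "z": -0.6, "ax": 0, "ay": 0, "az": 0, "hand": 20}, {"x": 0, "y": 0, "z": -0.85, "ax": 0, "ay": 0, "az": 0, "hand": 20}, {"x": 0, "y": 0, "z": -1.1, "ax": 0, "ay": 0, "az": 0, "hand": 20}, {"x": 0, "y": 0, "z": -1.35, "ax": 0, "ay": 0, "az": 0, "hand": 20}, {"x": 0, "y": 0, "z": -1.6, "ax": 0, "ay": 0, "az": 0, "hand": 20}, {"x": 0, "y": 0, "z": -1.7, "ax": 0, "ay": 0, "az": 0, "hand": 20}]}}

```text
clock: 4.5
eef_pos: [671.7, 4.5, 184.3]
tcp_rot: [3.141, 0.002, 2.907]
contact_force: [1.4, 0.2, -2.1]
opening: 0.294
grasp_force: 49.1
```

Run:
```python
from h import *
s=monitor.sense();print(s['eef_pos'],s['contact_force'],s['tcp_rot'])
b=grab('side');a=grab('scene')
cv2.imwrite('pics/l.png',np.hstack([cv2.resize(x,(390,390),interpolation=2) for x in(a[120:280,260:420],b[90:270,180:360])])[:,:,::-1])
p=s['eef_pos'];yaw=2.9068;c,sn=np.cos(yaw),np.sin(yaw);M=np.array([[c,sn],[sn,-c]])
for q in((473.4,-227.7),(617,-271.3)): print(M@(np.array(q)-p[:2])/50)
print(M@np.array([617-473.4,-271.3+227.7])/50)
```

```text
[671.70476796   4.51155928 184.26924112] [ 1.40767995  0.15117064 -2.07793468] [3.14109803e+00 2.10920824e-03 2.90677286e+00]
[ 2.77683588 -5.43948327]
[-0.21922715 -5.61941194]
[-2.99606303 -0.17992868]
```

View pics/l.png

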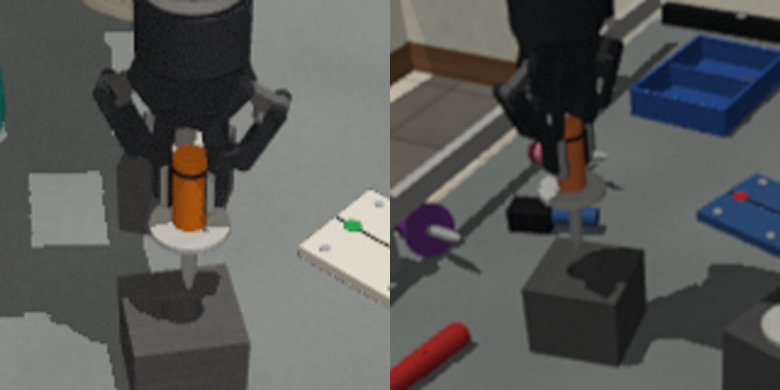

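The probe is held upright with its tip clear of the stand. The purple look-alike has tipped over on its own. Next I move over the green dot.

{"name": "drive_tool", "arguments": {"plan": [{"x": 0.15, "y": -0.3, "z": 0, "ax": 0, "ay": 0, "az": 0, "hand": 20}, {"x": 0.5, "y": -1.0, "z": 0, "ax": 0, "ay": 0, "az": 0, "hand": 20}, {"x": 0.9, "y": -1.75, "z": 0, "ax": 0, "ay": 0, "az": 0, "hand": 20}, {"x": 1.3, "y": -2.55, "z": 0, "ax": 0, "ay": 0, "az": 0, "hand": 20}, {"x": 1.7, "y": -3.35, "z": 0, "ax": 0, "ay": 0, "az": 0, "hand": 20}, {"x": 2.1, "y": -4.1, "z": 0, "ax": 0, "ay": 0, "az": 0, "hand": 20}, {"x": 2.45, "y": -4.8, "z": 0, "ax": 0, "ay": 0, "az": 0, "hand": 20}, {"x": 2.65, "y": -5.2, "z": 0, "ax": 0, "ay": 0, "az": 0, "hand": 20}]}}

```text
clock: 5.4
eef_pos: [478.2, -219.3, 181.5]
tcp_rot: [-3.141, -0.002, 2.905]
contact_force: [0.5, 0.4, -2.2]
opening: 0.29
grasp_force: 49.3
```

{"name": "drive_tool", "arguments": {"plan": [{"x": 0.13, "y": -0.24, "z": 0.1, "ax": 0, "ay": 0, "az": 0, "hand": 20}, {"x": 0.13, "y": -0.24, "z": 0.3, "ax": 0, "ay": 0, "az": 0, "hand": 20}, {"x": 0.13, "y": -0.24, "z": 0.55, "ax": 0, "ay": 0, "az": 0, "hand": 20}, {"x": 0.13, "y": -0.24, "z": 0.8, "ax": 0, "ay": 0, "az": 0, "hand": 20}, {"x": 0.13, "y": -0.24, "z": 1.0, "ax": 0, "ay": 0, "az": 0, "hand": 20}, {"x": 0.13, "y": -0.24, "z": 1.1, "ax": 0, "ay": 0, "az": 0, "hand": 20}, {"x": 0.13, "y": -0.24, "z": 1.15, "ax": 0, "ay": 0, "az": 0, "hand": 20}, {"x": 0.13, "y": -0.24, "z": 1.15, "ax": 0, "ay": 0, "az": 0, "hand": 20}]}}

```text
clock: 6.2
eef_pos: [472.6, -227.4, 124.5]
tcp_rot: [3.142, -0.0, 2.907]
contact_force: [0.2, -0.6, -1.6]
opening: 0.291
grasp_force: 49.3
```

Run:
```python
from h import *
s=monitor.sense();print(s['eef_pos'],s['contact_force'])
b=grab('side');a=grab('scene')
x,y,z=s['eef_pos'];T=(x,y,z-82.5);print('pred tip',T,proj('scene',T),proj('side',T))
for im,n in((a,'scene'),(b,'side')):
    cv2.circle(im,tuple(int(round(v)) for v in proj(n,T)),1,(255,0,255),-1)
cv2.imwrite('pics/g.png',np.hstack([cv2.resize(x,(390,390),interpolation=0) for x in(a[150:280,165:295],b[110:240,320:450])])[:,:,::-1])
```

```text
[ 472.60659802 -227.43923556  124.48572192] [ 0.18195319 -0.62025481 -1.57287864]
pred tip (np.float64(472.6065980208269), np.float64(-227.43923555708258), np.float64(41.98572192203575)) [231.77868178 196.52543373] [392.94312229 192.54459303]
```

View pics/g.png

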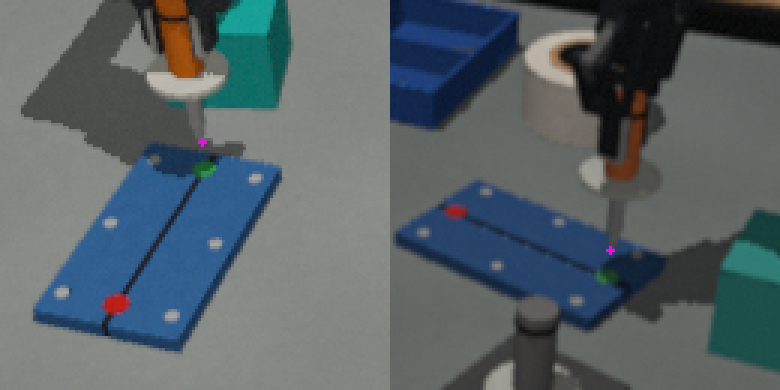

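The predicted tip (magenta) coincides with the visible tip in both views and sits directly over the green dot. Descending slowly to 5 mm above the plate.

{"name": "drive_tool", "arguments": {"plan": [{"x": 0, "y": 0, "z": 0.1, "ax": 0, "ay": 0, "az": 0, "hand": 20}, {"x": 0, "y": 0, "z": 0.2, "ax": 0, "ay": 0, "az": 0, "hand": 20}, {"x": 0, "y": 0, "z": 0.3, "ax": 0, "ay": 0, "az": 0, "hand": 20}, {"x": 0, "y": 0, "z": 0.38, "ax": 0, "ay": 0, "az": 0, "hand": 20}, {"x": 0, "y": 0, "z": 0.43, "ax": 0, "ay": 0, "az": 0, "hand": 20}, {"x": 0, "y": 0, "z": 0.46, "ax": 0, "ay": 0, "az": 0, "hand": 20}, {"x": 0, "y": 0, "z": 0.46, "ax": 0, "ay": 0, "az": 0, "hand": 20}, {"x": 0, "y": 0, "z": 0.46, "ax": 0, "ay": 0, "az": 0, "hand": 20}]}}

```text
clock: 7.1
eef_pos: [472.6, -227.7, 101.9]
tcp_rot: [-3.142, 0.0, 2.907]
contact_force: [0.2, -0.4, -1.3]
opening: 0.289
grasp_force: 49.3
```

Run:
```python
from h import *
s=monitor.sense();print(s['eef_pos'],s['contact_force'])
b=grab('side');a=grab('scene')
x,y,z=s['eef_pos'];T=(x,y,z-82.5);print('pred tip',T,proj('scene',T),proj('side',T))
cv2.imwrite('pics/g2.png',np.hstack([cv2.resize(x,(390,390),interpolation=2) for x in(a[165:230,200:265],b[160:225,360:425])])[:,:,::-1])
```

```text
[ 472.58623033 -227.70873182  101.85428327] [ 0.20097331 -0.35005693 -1.29543612]
pred tip (np.float64(472.58623032717037), np.float64(-227.7087318239532), np.float64(19.35428327388108)) [233.05908106 204.14725721] [392.12002153 200.70672115]
```

View pics/g2.png

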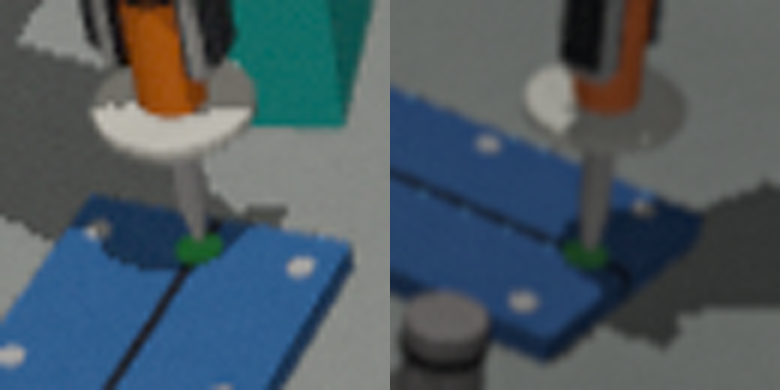

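The tip is on the green dot in both views, about 5 mm above the surface. Tracing at 3 mm per row, which is 3 cm/s.

{"name": "drive_tool", "arguments": {"plan": [{"x": -0.06, "y": -0.004, "z": 0, "ax": 0, "ay": 0, "az": 0, "hand": 20}, {"x": -0.12, "y": -0.007, "z": 0, "ax": 0, "ay": 0, "az": 0, "hand": 20}, {"x": -0.18, "y": -0.011, "z": 0, "ax": 0, "ay": 0, "az": 0, "hand": 20}, {"x": -0.24, "y": -0.014, "z": 0, "ax": 0, "ay": 0, "az": 0, "hand": 20}, {"x": -0.3, "y": -0.018, "z": 0, "ax": 0, "ay": 0, "az": 0, "hand": 20}, {"x": -0.36, "y": -0.022, "z": 0, "ax": 0, "ay": 0, "az": 0, "hand": 20}, {"x": -0.42, "y": -0.025, "z": 0, "ax": 0, "ay": 0, "az": 0, "hand": 20}, {"x": -0.48, "y": -0.029, "z": 0, "ax": 0, "ay": 0, "az": 0, "hand": 20}]}}

```text
clock: 8.0
eef_pos: [495.8, -234.7, 101.7]
tcp_rot: [3.142, -0.0, 2.907]
contact_force: [-0.5, -0.3, -2.2]
opening: 0.288
grasp_force: 49.3
```

{"name": "drive_tool", "arguments": {"plan": [{"x": -0.06, "y": -0.004, "z": 0, "ax": 0, "ay": 0, "az": 0, "hand": 20}, {"x": -0.12, "y": -0.007, "z": 0, "ax": 0, "ay": 0, "az": 0, "hand": 20}, {"x": -0.18, "y": -0.011, "z": 0, "ax": 0, "ay": 0, "az": 0, "hand": 20}, {"x": -0.24, "y": -0.014, "z": 0, "ax": 0, "ay": 0, "az": 0, "hand": 20}, {"x": -0.3, "y": -0.018, "z": 0, "ax": 0, "ay": 0, "az": 0, "hand": 20}, {"x": -0.36, "y": -0.022, "z": 0, "ax": 0, "ay": 0, "az": 0, "hand": 20}, {"x": -0.42, "y": -0.025, "z": 0, "ax": 0, "ay": 0, "az": 0, "hand": 20}, {"x": -0.48, "y": -0.029, "z": 0, "ax": 0, "ay": 0, "az": 0, "hand": 20}]}}

```text
clock: 8.8
eef_pos: [518.8, -241.7, 101.8]
tcp_rot: [3.142, 0.0, 2.907]
contact_force: [0.6, -0.9, -1.7]
opening: 0.292
grasp_force: 49.3
```

{"name": "drive_tool", "arguments": {"plan": [{"x": -0.06, "y": -0.004, "z": 0, "ax": 0, "ay": 0, "az": 0, "hand": 20}, {"x": -0.12, "y": -0.007, "z": 0, "ax": 0, "ay": 0, "az": 0, "hand": 20}, {"x": -0.18, "y": -0.011, "z": 0, "ax": 0, "ay": 0, "az": 0, "hand": 20}, {"x": -0.24, "y": -0.014, "z": 0, "ax": 0, "ay": 0, "az": 0, "hand": 20}, {"x": -0.3, "y": -0.018, "z": 0, "ax": 0, "ay": 0, "az": 0, "hand": 20}, {"x": -0.36, "y": -0.022, "z": 0, "ax": 0, "ay": 0, "az": 0, "hand": 20}, {"x": -0.42, "y": -0.025, "z": 0, "ax": 0, "ay": 0, "az": 0, "hand": 20}, {"x": -0.48, "y": -0.029, "z": 0, "ax": 0, "ay": 0, "az": 0, "hand": 20}]}}

```text
clock: 9.6
eef_pos: [541.8, -248.7, 101.8]
tcp_rot: [-3.142, -0.0, 2.907]
contact_force: [0.2, 0.5, -1.8]
opening: 0.292
grasp_force: 49.3
```

{"name": "drive_tool", "arguments": {"plan": [{"x": -0.06, "y": -0.004, "z": 0, "ax": 0, "ay": 0, "az": 0, "hand": 20}, {"x": -0.12, "y": -0.007, "z": 0, "ax": 0, "ay": 0, "az": 0, "hand": 20}, {"x": -0.18, "y": -0.011, "z": 0, "ax": 0, "ay": 0, "az": 0, "hand": 20}, {"x": -0.24, "y": -0.014, "z": 0, "ax": 0, "ay": 0, "az": 0, "hand": 20}, {"x": -0.3, "y": -0.018, "z": 0, "ax": 0, "ay": 0, "az": 0, "hand": 20}, {"x": -0.36, "y": -0.022, "z": 0, "ax": 0, "ay": 0, "az": 0, "hand": 20}, {"x": -0.42, "y": -0.025, "z": 0, "ax": 0, "ay": 0, "az": 0, "hand": 20}, {"x": -0.48, "y": -0.029, "z": 0, "ax": 0, "ay": 0, "az": 0, "hand": 20}]}}

```text
clock: 10.4
eef_pos: [564.7, -255.7, 101.8]
tcp_rot: [-3.142, -0.0, 2.907]
contact_force: [0.6, 0.3, -1.3]
opening: 0.293
grasp_force: 49.3
```

{"name": "drive_tool", "arguments": {"plan": [{"x": -0.06, "y": -0.004, "z": 0, "ax": 0, "ay": 0, "az": 0, "hand": 20}, {"x": -0.12, "y": -0.007, "z": 0, "ax": 0, "ay": 0, "az": 0, "hand": 20}, {"x": -0.18, "y": -0.011, "z": 0, "ax": 0, "ay": 0, "az": 0, "hand": 20}, {"x": -0.24, "y": -0.014, "z": 0, "ax": 0, "ay": 0, "az": 0, "hand": 20}, {"x": -0.3, "y": -0.018, "z": 0, "ax": 0, "ay": 0, "az": 0, "hand": 20}, {"x": -0.36, "y": -0.022, "z": 0, "ax": 0, "ay": 0, "az": 0, "hand": 20}, {"x": -0.42, "y": -0.025, "z": 0, "ax": 0, "ay": 0, "az": 0, "hand": 20}, {"x": -0.48, "y": -0.029, "z": 0, "ax": 0, "ay": 0, "az": 0, "hand": 20}]}}

```text
clock: 11.2
eef_pos: [587.8, -262.7, 101.8]
tcp_rot: [-3.142, -0.0, 2.907]
contact_force: [0.3, -0.3, -0.0]
opening: 0.291
grasp_force: 49.3
```

{"name": "drive_tool", "arguments": {"plan": [{"x": -0.06, "y": -0.004, "z": 0, "ax": 0, "ay": 0, "az": 0, "hand": 20}, {"x": -0.12, "y": -0.007, "z": 0, "ax": 0, "ay": 0, "az": 0, "hand": 20}, {"x": -0.18, "y": -0.011, "z": 0, "ax": 0, "ay": 0, "az": 0, "hand": 20}, {"x": -0.24, "y": -0.014, "z": 0, "ax": 0, "ay": 0, "az": 0, "hand": 20}, {"x": -0.3, "y": -0.018, "z": 0, "ax": 0, "ay": 0, "az": 0, "hand": 20}, {"x": -0.36, "y": -0.022, "z": 0, "ax": 0, "ay": 0, "az": 0, "hand": 20}, {"x": -0.42, "y": -0.025, "z": 0, "ax": 0, "ay": 0, "az": 0, "hand": 20}, {"x": -0.48, "y": -0.029, "z": 0, "ax": 0, "ay": 0, "az": 0, "hand": 20}]}}

```text
clock: 12.0
eef_pos: [610.8, -269.7, 101.8]
tcp_rot: [-3.142, -0.0, 2.907]
contact_force: [0.6, -1.1, -1.7]
opening: 0.297
grasp_force: 49.3
```

{"name": "drive_tool", "arguments": {"plan": [{"x": -0.06, "y": -0.004, "z": 0, "ax": 0, "ay": 0, "az": 0, "hand": 20}, {"x": -0.11, "y": -0.007, "z": 0, "ax": 0, "ay": 0, "az": 0, "hand": 20}, {"x": -0.13, "y": -0.008, "z": 0, "ax": 0, "ay": 0, "az": 0, "hand": 20}, {"x": -0.13, "y": -0.008, "z": 0, "ax": 0, "ay": 0, "az": 0, "hand": 20}, {"x": -0.13, "y": -0.008, "z": 0, "ax": 0, "ay": 0, "az": 0, "hand": 20}, {"x": -0.13, "y": -0.008, "z": 0, "ax": 0, "ay": 0, "az": 0, "hand": 20}]}}

```text
clock: 12.6
eef_pos: [616.6, -271.5, 101.8]
tcp_rot: [-3.142, -0.0, 2.907]
contact_force: [0.5, 0.3, -2.1]
opening: 0.29
grasp_force: 49.3
```

Run:
```python
from h import *
s=monitor.sense();print(s['clock'],s['eef_pos'],s['contact_force'])
b=grab('side');a=grab('scene')
x,y,z=s['eef_pos'];T=(x,y,z-82.5);print(proj('scene',T),proj('side',T))
cv2.imwrite('pics/r2.png',np.hstack([cv2.resize(x,(390,390),interpolation=2) for x in(a[195:275,165:245],b[140:205,310:375])])[:,:,::-1])
```

```text
12.6 [ 616.63887482 -271.50480751  101.78759248] [ 0.46911402  0.25917278 -2.11167541]
[203.37819379 249.25969444] [341.22747788 178.95460233]
```

View pics/r2.png

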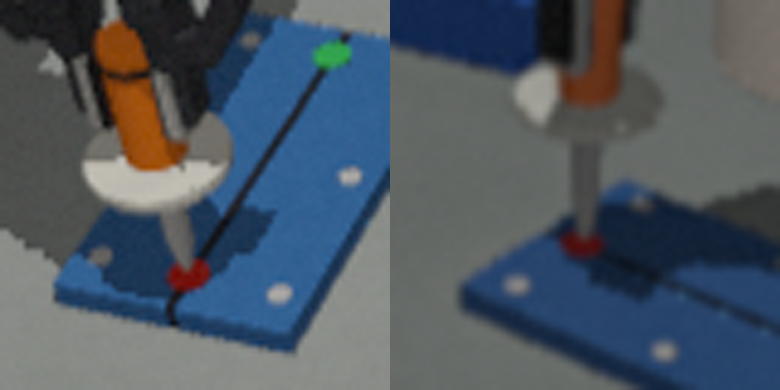

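The tip is on the red dot in both views. Lifting and returning to the stand.

{"name": "drive_tool", "arguments": {"plan": [{"x": 0, "y": 0, "z": -0.15, "ax": 0, "ay": 0, "az": 0, "hand": 20}, {"x": 0, "y": 0, "z": -0.4, "ax": 0, "ay": 0, "az": 0, "hand": 20}, {"x": 0, "y": 0, "z": -0.7, "ax": 0, "ay": 0, "az": 0, "hand": 20}, {"x": 0, "y": 0, "z": -1.0, "ax": 0, "ay": 0, "az": 0, "hand": 20}, {"x": 0, "y": 0, "z": -1.3, "ax": 0, "ay": 0, "az": 0, "hand": 20}, {"x": 0, "y": 0, "z": -1.5, "ax": 0, "ay": 0, "az": 0, "hand": 20}, {"x": 0, "y": 0, "z": -1.61, "ax": 0, "ay": 0, "az": 0, "hand": 20}, {"x": 0, "y": 0, "z": -1.61, "ax": 0, "ay": 0, "az": 0, "hand": 20}]}}

```text
clock: 13.5
eef_pos: [617.1, -271.7, 183.3]
tcp_rot: [-3.141, 0.001, 2.907]
contact_force: [0.1, -0.2, -1.7]
opening: 0.292
grasp_force: 49.3
```

{"name": "drive_tool", "arguments": {"plan": [{"x": 0, "y": 0.25, "z": 0, "ax": 0, "ay": 0, "az": 0, "hand": 20}, {"x": 0.05, "y": 0.85, "z": 0, "ax": 0, "ay": 0, "az": 0, "hand": 20}, {"x": 0.1, "y": 1.6, "z": 0, "ax": 0, "ay": 0, "az": 0, "hand": 20}, {"x": 0.1, "y": 2.4, "z": 0, "ax": 0, "ay": 0, "az": 0, "hand": 20}, {"x": 0.15, "y": 3.2, "z": 0, "ax": 0, "ay": 0, "az": 0, "hand": 20}, {"x": 0.2, "y": 4.0, "z": 0, "ax": 0, "ay": 0, "az": 0, "hand": 20}, {"x": 0.2, "y": 4.7, "z": 0, "ax": 0, "ay": 0, "az": 0, "hand": 20}, {"x": 0.2, "y": 5.2, "z": 0, "ax": 0, "ay": 0, "az": 0, "hand": 20}]}}

```text
clock: 14.3
eef_pos: [667.1, -13.0, 181.3]
tcp_rot: [3.141, -0.002, 2.908]
contact_force: [-0.2, -0.7, -1.6]
opening: 0.295
grasp_force: 49.4
```

{"name": "drive_tool", "arguments": {"plan": [{"x": 0.03, "y": 0.3, "z": 0, "ax": 0, "ay": 0, "az": 0, "hand": 20}, {"x": 0.03, "y": 0.42, "z": 0, "ax": 0, "ay": 0, "az": 0, "hand": 20}, {"x": 0.03, "y": 0.42, "z": 0, "ax": 0, "ay": 0, "az": 0, "hand": 20}, {"x": 0.03, "y": 0.42, "z": 0.1, "ax": 0, "ay": 0, "az": 0, "hand": 20}, {"x": 0.03, "y": 0.42, "z": 0.2, "ax": 0, "ay": 0, "az": 0, "hand": 20}, {"x": 0.03, "y": 0.42, "z": 0.2, "ax": 0, "ay": 0, "az": 0, "hand": 20}]}}

```text
clock: 14.9
eef_pos: [670.1, 3.4, 171.1]
tcp_rot: [-3.141, -0.002, 2.906]
contact_force: [-0.2, 0.1, -1.7]
opening: 0.29
grasp_force: 49.4
```

Run:
```python
from h import *
s=monitor.sense();print(s['clock'],s['eef_pos'],s['tcp_rot'])
b=grab('side');a=grab('scene')
cv2.imwrite('pics/b.png',np.hstack([cv2.resize(x,(390,390),interpolation=2) for x in(a[190:300,290:400],b[160:260,220:320])])[:,:,::-1])
```

```text
14.9 [670.13621435   3.37138495 171.11239321] [-3.14102113e+00 -1.72267676e-03  2.90554271e+00]
```

View pics/b.png

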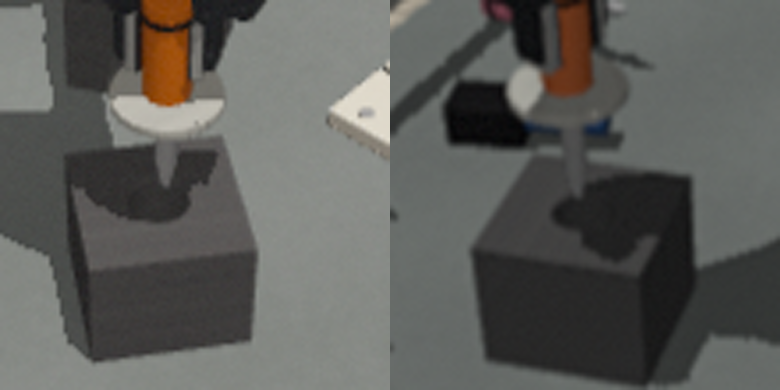

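The tip is over the hole in both views. Lowering.

{"name": "drive_tool", "arguments": {"plan": [{"x": 0, "y": 0, "z": 0.1, "ax": 0, "ay": 0, "az": 0, "hand": 20}, {"x": 0, "y": 0, "z": 0.25, "ax": 0, "ay": 0, "az": 0, "hand": 20}, {"x": 0, "y": 0, "z": 0.4, "ax": 0, "ay": 0, "az": 0, "hand": 20}, {"x": 0, "y": 0, "z": 0.55, "ax": 0, "ay": 0, "az": 0, "hand": 20}, {"x": 0, "y": 0, "z": 0.7, "ax": 0, "ay": 0, "az": 0, "hand": 20}, {"x": 0, "y": 0, "z": 0.85, "ax": 0, "ay": 0, "az": 0, "hand": 20}, {"x": 0, "y": 0, "z": 1.0, "ax": 0, "ay": 0, "az": 0, "hand": 20}, {"x": 0, "y": 0, "z": 1.1, "ax": 0, "ay": 0, "az": 0, "hand": 20}]}}

```text
clock: 15.8
eef_pos: [670.7, 4.4, 116.3]
tcp_rot: [-3.141, -0.001, 2.907]
contact_force: [-0.0, -0.5, -2.3]
opening: 0.29
grasp_force: 49.4
```

{"name": "drive_tool", "arguments": {"plan": [{"x": 0, "y": 0, "z": 0.1, "ax": 0, "ay": 0, "az": 0, "hand": 20}, {"x": 0, "y": 0, "z": 0.2, "ax": 0, "ay": 0, "az": 0, "hand": 20}, {"x": 0, "y": 0, "z": 0.28, "ax": 0, "ay": 0, "az": 0, "hand": 20}, {"x": 0, "y": 0, "z": 0.33, "ax": 0, "ay": 0, "az": 0, "hand": 20}, {"x": 0, "y": 0, "z": 0.36, "ax": 0, "ay": 0, "az": 0, "hand": 20}, {"x": 0, "y": 0, "z": 0.38, "ax": 0, "ay": 0, "az": 0, "hand": 20}, {"x": 0, "y": 0, "z": 0.38, "ax": 0, "ay": 0, "az": 0, "hand": 20}]}}

```text
clock: 16.5
eef_pos: [671.0, 4.5, 98.4]
tcp_rot: [3.142, 0.0, 2.907]
contact_force: [-0.1, -0.4, -1.1]
opening: 0.293
grasp_force: 49.6
```

Still hanging free about 1 mm up. Opening the fingers, then rising straight up.

{"name": "drive_tool", "arguments": {"plan": [{"x": 0, "y": 0, "z": 0.02, "ax": 0, "ay": 0, "az": 0, "hand": 28}, {"x": 0, "y": 0, "z": 0.02, "ax": 0, "ay": 0, "az": 0, "hand": 32}, {"x": 0, "y": 0, "z": 0.02, "ax": 0, "ay": 0, "az": 0, "hand": 45}, {"x": 0, "y": 0, "z": 0.02, "ax": 0, "ay": 0, "az": 0, "hand": 70}, {"x": 0, "y": 0, "z": 0.02, "ax": 0, "ay": 0, "az": 0, "hand": 85}, {"x": 0, "y": 0, "z": 0.02, "ax": 0, "ay": 0, "az": 0, "hand": 85}, {"x": 0, "y": 0, "z": 0.02, "ax": 0, "ay": 0, "az": 0, "hand": 85}, {"x": 0, "y": 0, "z": 0.02, "ax": 0, "ay": 0, "az": 0, "hand": 85}]}}

```text
clock: 17.3
eef_pos: [670.9, 4.4, 97.3]
tcp_rot: [3.142, -0.0, 2.907]
contact_force: [-0.5, -0.3, 0.1]
opening: 0.995
grasp_force: 0.0
```

{"name": "drive_tool", "arguments": {"plan": [{"x": 0, "y": 0, "z": -0.2, "ax": 0, "ay": 0, "az": 0, "hand": 85}, {"x": 0, "y": 0, "z": -0.5, "ax": 0, "ay": 0, "az": 0, "hand": 85}, {"x": 0, "y": 0, "z": -0.9, "ax": 0, "ay": 0, "az": 0, "hand": 85}, {"x": 0, "y": 0, "z": -1.3, "ax": 0, "ay": 0, "az": 0, "hand": 85}, {"x": 0, "y": 0, "z": -1.7, "ax": 0, "ay": 0, "az": 0, "hand": 85}, {"x": 0, "y": 0, "z": -2.1, "ax": 0, "ay": 0, "az": 0, "hand": 85}, {"x": 0, "y": 0, "z": -2.4, "ax": 0, "ay": 0, "az": 0, "hand": 85}, {"x": 0, "y": 0, "z": -2.4, "ax": 0, "ay": 0, "az": 0, "hand": 85}]}}

```text
clock: 18.1
eef_pos: [672.5, 4.4, 220.8]
tcp_rot: [3.14, 0.005, 2.907]
contact_force: [0.0, -0.2, -0.6]
opening: 0.995
grasp_force: 0.0
```

Run:
```python
from h import *
s=monitor.sense();print(s['clock'],s['eef_pos'],s['opening'])
b=grab('side');a=grab('scene')
cv2.imwrite('pics/f.png',np.hstack([cv2.resize(x,(390,390),interpolation=2) for x in(a[150:300,270:420],b[150:300,220:370])])[:,:,::-1])
```

```text
18.1 [672.49700521   4.44527504 220.79230047] 0.9947717615585779
```

View pics/f.png

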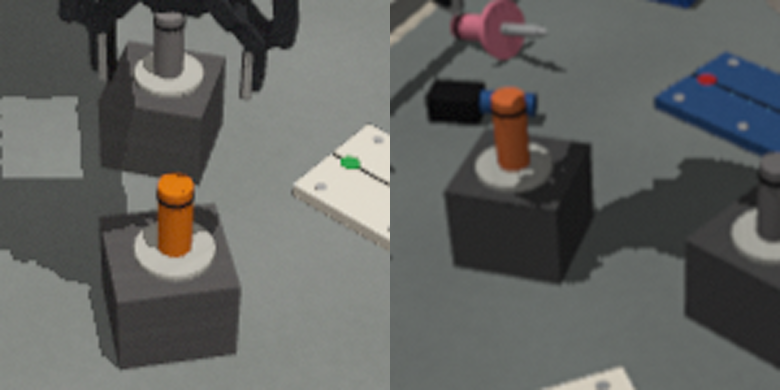

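The orange probe hangs upright with its collar on the stand. The gripper is clear and the grey probe is where it was.

```bash
python3 -c "
from rig import r
print(r.sign_off())"
```

```text
the job is handed in; nothing more can be done
None
```

The job is handed in: the orange probe traced the blue plate's seam from the green dot to the red at about 3 cm/s and roughly 5 mm above it, and now hangs by its collar in its own stand; the grey probe was not touched, and the hand-in gave no verdict.

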